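# Collect the lab weights in the tray's corner

## Robot

A 6-joint arm with a two-finger parallel gripper is mounted at the origin on the work surface. World frame = base frame: x ahead of the robot, y to its left, z up, the work surface at z = 0. Lengths are in mm, angles in rad, forces in N, time in s.
With the tool pointing down it reaches from about 425 to 1125 mm from the base axis. Payload 14.9 kg.
Tool frame: the origin (TCP) lies between the finger pads; the fingertips stand ahead of it and the grasp point (between the pads) lies 3 mm ahead of it (nose_length is the z of the fingertips in the tool frame, in mm); z points along the fingers, y is the line along which they close (so a half turn about z gives the same grasp; the last joint's range is limited). The gripper opens to 91 mm and grips with 3 to 60 N. Pads are 32 mm wide; open, the fingers measure 118 mm over their backs; the gripper's body (76 mm by 178 mm) begins 60 mm behind the grasp point.
Start: joints at [1.206, 0.379, 1.734, -0, 1.028, -0.033], TCP at [228.029, 661.831, 235.932] pointing down, gripper open.
Joint ranges: [-2.77, 2.77], [-0.74, 2.19], [0, 2.66], [-1.06, 4.2], [0.31, 2.87], [-3.08, 3.08]. Speed limits (rad/s): [1.89, 1.89, 2.39, 3.14, 3.14, 3.14].

## Interface

Orientations are given as a unit quaternion [w, x, y, z].
In Python, from rig import * gives the robot as it stands.
- The arm moves only by the tool arm_command, never from a script. Its argument "moves" is a list that holds one entry, the list of rows, each a list of 7 numbers: the gripper command: -1 is shut, 1 is fully open, values between are in proportion, then the shift along the world's x, y, z in m, then the turn, a rotation vector about the world's x, y, z in rad. A call has 1 to 8 rows; each row shifts and turns the commanded pose from where the row before left it; what a row does not reach is not made up. A row lasts 1/12 s, in which the tool goes at most 41.7 mm and 7.16 degrees, less where a joint would pass 70% of its speed; a pose out of reach is approached as far as the arm can. A call with a gripper value outside its range is refused whole. The fingers move at their own pace and stop on an object; "force" is the grip in N (left out, the last holds). Time passes only in rows, so rows that do not move let the fingers close. It gives the time, the measured TCP pose, the force, the opening and the grip force at its end, in the units of the state.
- get_state(): the state, without advancing time (a new reading comes with each control period).
- get_image(name): name is "scene" or "top" or "wrist"; returns the picture (384x512x3 uint8, blue, green, red); there is no depth.
- get_calibration(name): a dict with "fx", "fy", "cx", "cy" (pixels), "R" (3x3) and "t" (3): a world point X has camera coordinates R X + t. Camera axes: x right, y down, z forward; pixel columns grow to the right and rows downward; lengths in mm; the calibration is good to about 2 mm. A picture is of the moment at which its call begins: read the wrist's pose just before it. get_calibration takes no time and is no camera call; for the wrist camera it gives the pose at the moment of the call.
- hand_in(): hands the job in; it is judged then, once.
The state is a dict: "time": time; "joint_pos": joint angles; "qd": joint speeds; "effort": joint torques, N m; "tool_pos": TCP position; "tcp_rot": TCP orientation; "force": force on the tool from outside, world axes, zero at the start; "wrist_torque": the same for the moment, N m; "finger_gap": opening from 0.0 (shut) to 1.0 (fully open); "finger_force": force on a finger pad.
Only numpy, scipy, OpenCV 4.12 (cv2) and the standard library are available. Lean on these libraries where they do the work, as an engineer would, in place of code of your own. Each camera call takes 0.05 s, during which the arm holds its last target. There are 200 camera calls.

## Task

Put the small brass weight that was left out on the bench into the grey tray with the other three, the tray standing flat. Then take the tray by its fin handle and tip it until all four weights have slid into the corner opposite the handle (don't push the other three with the fingers), and finish while still holding it steadily tipped like that, with the weights resting in the corner. The low corner may stay on the bench; lean the tray on nothing else and leave everything else where it is.

Things in the scene. Friction and masses are not known exactly. Their poses are not given: they have to be found in the camera images.
- tray: open grey plastic tray, 190 mm (its x) by 160 mm (its y), 45 mm tall, walls and floor 5 mm thick, about 0.45 kg, loose on the bench. Origin: centre of its underside. In its (+x, +y) corner stands its only handle, a rigid upright fin, 14 mm thick and 44 mm long along the tray's diagonal, its top 90 mm above the underside, so 45 mm clear of the rim.
- tray_handle (a point): point on the tray, in the middle of the fin handle's length and thickness, 70 mm above the tray's underside (20 mm below the fin's top). The fin's 14 mm thickness is level and square to the line from this point to tray_corner.
- tray_corner (a point): point on the tray: the inner corner, at the top of the floor, diagonally opposite the handle. The outer bottom corner is 5 mm farther out in x and y and 5 mm lower. The weights start to slide on the floor when it slopes about 10 degrees; some 30 degrees along the diagonal brings them along the walls right into this corner.
- weight_a: brass laboratory weight: upright cylinder 26 mm in diameter and 16 mm tall with a small knob (10 mm across, 7 mm tall) on top, about 75 g. Origin: centre of its underside, z up. It stands inside the tray from the start.
- weight_b: brass laboratory weight: upright cylinder 26 mm in diameter and 16 mm tall with a small knob (10 mm across, 7 mm tall) on top, about 75 g. Origin: centre of its underside, z up. It stands inside the tray from the start.
- weight_c: brass laboratory weight: upright cylinder 26 mm in diameter and 16 mm tall with a small knob (10 mm across, 7 mm tall) on top, about 75 g. Origin: centre of its underside, z up. It stands inside the tray from the start.
- weight_out: brass laboratory weight: upright cylinder 26 mm in diameter and 16 mm tall with a small knob (10 mm across, 7 mm tall) on top, about 75 g. Origin: centre of its underside, z up. The same as the others, but it starts standing on the bench outside the tray.
- iron_weight: bystander: grey iron weight with a knob, 50 mm across, 57 mm tall. Origin: centre of its underside.
- steel_cylinder: bystander: plain upright steel cylinder, 38 mm across, 50 mm tall. Origin: centre of its underside.
- wood_case: bystander: closed wooden instrument case, 75 x 210 x 39 mm. Origin: centre of its underside.
- rod_stand: bystander: cream round stand base, 60 mm across and 45 mm tall, with an upright steel rod to 210 mm. Origin: centre of its underside.
- wood_ball: bystander: wooden ball of 100 mm on a cork ring, 112 mm tall in all. Origin: centre of its underside.
- level_block: bystander: small wooden spirit level, 25 x 70 x 24 mm. Origin: centre of its underside.
Not all that is in view belongs to the job. What is shaped like the tray but orange is not meant.

How it is judged (in metres and radians):
On the way:
1. the weight from the bench is on the tray's floor, let go, the tray still flat (x of weight_out in the frame of tray between -0.085 and 0.085 m and y of weight_out in the frame of tray between -0.07 and 0.07 m and z of weight_out in the frame of tray below 0.022 m and contact force between the fingers and weight_out below 0.2 N and angle between tray's own z axis and vertical below 0.1 rad), for 0.2 s.
At the end, for the whole second after the job is handed in: All four weights lie at rest on the tray floor with their origins within 80 mm of tray_corner; the tray is at rest, tilted 17 to 54 degrees with the handle point more than 120 mm above the bench, held by the fingers (more than 1 N) and leaning on none of the bystanders (distance between each of weight_a, weight_b, weight_c, weight_out and tray_corner below 0.08 m and linear speed of each of weight_a, weight_b, weight_c, weight_out, tray below 0.03 m/s and z of each of weight_a, weight_b, weight_c, weight_out in the frame of tray below 0.022 m and angle between tray's own z axis and vertical between 0.3 and 0.95 rad and height (world z) of tray_handle above 0.12 m and contact force between the fingers and tray above 1 N and contact force between tray and iron_weight below 0.2 N and contact force between tray and steel_cylinder below 0.2 N and contact force between tray and wood_case below 0.2 N and contact force between tray and rod_stand below 0.2 N and contact force between tray and wood_ball below 0.2 N and contact force between tray and level_block below 0.2 N); the arm keeps its last pose, push and grip.
It fails at once if a bystander is moved more than 25 mm (distance of any of iron_weight, steel_cylinder, wood_case, rod_stand, wood_ball, level_block from where it was at the start of the episode above 0.025 m).
It fails at once if the fingers push one of the three weights that were in the tray (more than 3 N) (contact force between the fingers and weight_a above 3 N or contact force between the fingers and weight_b above 3 N or contact force between the fingers and weight_c above 3 N).
It also fails if it takes over 42 s, if anything falls off the work surface, if the arm or the gripper's body presses on something with over 40 N, if the wrist force passes 120 N, or if a joint passes its speed limit or range.

## Working session

There is one attempt and no reset: what is moved stays moved. The work goes in short steps, Python scripts to look and compute and a tool call to move; the robot and the scene stay as the last step left them, time stands still between calls to the robot, and variables do not carry over. Pictures are saved under pics/ and viewed, at most 10 in all, crops included, and the job is handed in when it is done.

Besides the shell and the picture viewer there is one more tool, called after "Call:" in YAML: its name, and indented under it one key for each argument. arm_command: Moves the arm, as the interface text tells. Its arguments: {"type":"object","properties":{"moves":{"type":"array","items":{"type":"array","items":{"type":"array","items":{"type":"number"}}}},"force":{"type":"number"}},"required":["moves"]}

```bash
mkdir -p pics; python3 - <<'E'
from rig import *
import cv2,numpy as np
s=get_state();print(s)
for n in("scene","top"):
    cv2.imwrite(f"pics/{n}0.png",get_image(n));c=get_calibration(n);print(n,c)
E
```

```text
{'time': 0.0, 'joint_pos': array([ 1.20570748e+00,  3.79418928e-01,  1.73476546e+00, -9.47104141e-06,
        1.02846434e+00, -3.32881991e-02]), 'qd': array([1.59588180e-03, 6.85444270e-04, 6.32128767e-05, 7.67833354e-04,
       6.56879732e-04, 1.11410889e-03]), 'effort': array([ 2.55976513e-03, -7.63730693e+01, -4.34357035e+01,  6.50721020e-02,
        4.24089411e-02, -1.08623449e-04]), 'tool_pos': array([227.8941671 , 661.48674371, 235.28857431]), 'tcp_rot': array([-1.00509682e-04,  1.65137926e-01,  9.86270342e-01, -5.18395981e-04]), 'force': array([ 0.01286896, -0.59443764, -0.87950856]), 'wrist_torque': array([-0.05575761, -0.07913711,  0.01835064]), 'finger_force': 0.0, 'finger_gap': 1.0026596822205356}
scene {'fx': 349.2546700029062, 'fy': 349.2546700029062, 'cx': 253.0631180952204, 'cy': 191.88869697303753, 'R': array([[-0.17345436,  0.98477402,  0.01156361],
       [ 0.73048612,  0.1365224 , -0.66914248],
       [-0.66053282, -0.10761863, -0.74304416]]), 't': array([ 119.52817661, -352.85151319, 1385.48941388])}
top {'fx': 374.2649864097355, 'fy': 374.2649864097355, 'cx': 257.1166812688441, 'cy': 187.72729144745267, 'R': array([[ 0.00954665, -0.99985213, -0.01430282],
       [-0.98119437, -0.00660895, -0.19290911],
       [ 0.19278606,  0.01587549, -0.98111238]]), 't': array([-18.41441921, 554.59831953, 889.62390897])}
```

View pics/scene0.png

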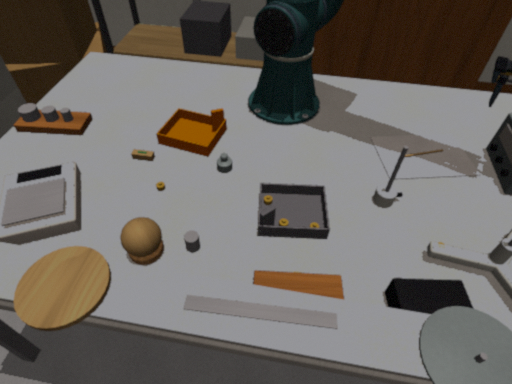

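View pics/top0.png

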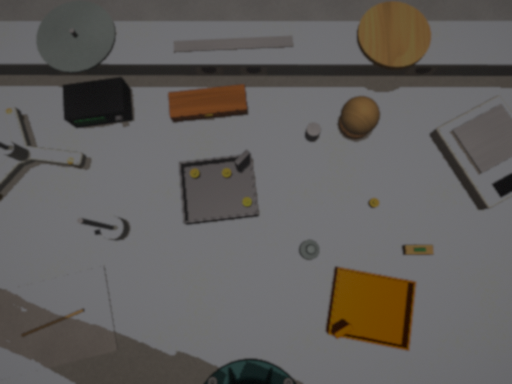

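The scene picture shows the grey tray at about (292,211) with its dark fin at (267,212) and three yellow weights inside. In the top picture the tray is at (219,189) with the fin at (243,161). 

Candidates for weight_out:
- The lone brass weight at top (374,202), scene (160,185). This is my choice, as it matches the description.
- The three weights in the tray, at top (194,173), (227,172) and (247,202).
- The level block at top (418,249), which has similar colours.
- The iron weight at top (310,249).

Candidates for the tray: the grey one, or the orange decoy at top (371,307). I choose the grey one.

```bash
cat > h.py <<'E'
import cv2,numpy as np
def ray(c,u,v):
    d=np.array([(u-c["cx"])/c["fx"],(v-c["cy"])/c["fy"],1.]);R=np.array(c["R"]);t=np.array(c["t"])
    return -R.T@t, R.T@d
def onz(c,u,v,z):
    o,d=ray(c,u,v);return o+d*(z-o[2])/d[2]
def tri(c1,p1,c2,p2):
    o1,d1=ray(c1,*p1);o2,d2=ray(c2,*p2)
    k=np.linalg.lstsq(np.c_[d1,-d2],o2-o1,rcond=None)[0]
    a,b=o1+k[0]*d1,o2+k[1]*d2
    return (a+b)/2,np.linalg.norm(a-b)
def yellow(im):
    h=cv2.cvtColor(im,cv2.COLOR_BGR2HSV)
    m=cv2.inRange(h,(18,110,60),(36,255,255))
    n,_,st,ce=cv2.connectedComponentsWithStats(m)
    return [(ce[i].round(1),st[i,4]) for i in range(1,n) if st[i,4]>20]
E
python3 - <<'E'
from rig import *
from h import *
T=cv2.imread("pics/top0.png");S=cv2.imread("pics/scene0.png");ct=get_calibration("top");cs=get_calibration("scene")
for im,c,n in((T,ct,"top"),(S,cs,"scene")):
    for ce,a in yellow(im):
        if n=="top" and ce[1]>100 or n=="scene" and 150<ce[1]<235: print(n,ce,a,onz(c,*ce,12).round(),onz(c,*ce,17).round())
a=cv2.resize(T[140:235,165:275],None,fx=5,fy=5,interpolation=cv2.INTER_CUBIC)
a=cv2.convertScaleAbs(a,alpha=1.6)
b=cv2.resize(T[180:226,350:400],(250,230),interpolation=cv2.INTER_CUBIC)
o=np.zeros((600,800,3),np.uint8);o[:475,:550]=a;o[:230,550:]=b
cv2.imwrite("pics/crop.png",o)
s=cv2.convertScaleAbs(cv2.resize(S[170:245,245:340],None,fx=6,fy=6,interpolation=cv2.INTER_CUBIC),alpha=1.6)
cv2.imwrite("pics/crops.png",s)
E
```

```text
top [194.4 173. ] 73 [602. 154.  12.] [601. 153.  17.]
top [226.2 172.5] 71 [604.  69.  12.] [602.  69.  17.]
top [246.7 201.4] 69 [526.  14.  12.] [526.  13.  17.]
top [373.5 202.4] 63 [ 526. -317.   12.] [ 525. -315.   17.]
top [416.5 249.5] 157 [ 406. -419.   12.] [ 406. -417.   17.]
top [368.4 305.5] 4353 [ 268. -291.   12.] [ 269. -290.   17.]
scene [140.1 153.2] 39 [ 399. -432.   12.] [ 404. -429.   17.]
scene [160.1 185. ] 42 [ 524. -317.   12.] [ 529. -314.   17.]
scene [267.8 198.6] 56 [519.  14.  12.] [523.  14.  17.]
scene [283.1 221.8] 60 [596.  69.  12.] [599.  69.  17.]
scene [137.4 230.1] 117 [ 696. -319.   12.] [ 699. -316.   17.]
scene [314.  224.7] 41 [590. 154.  12.] [594. 154.  17.]
```

View pics/crop.png

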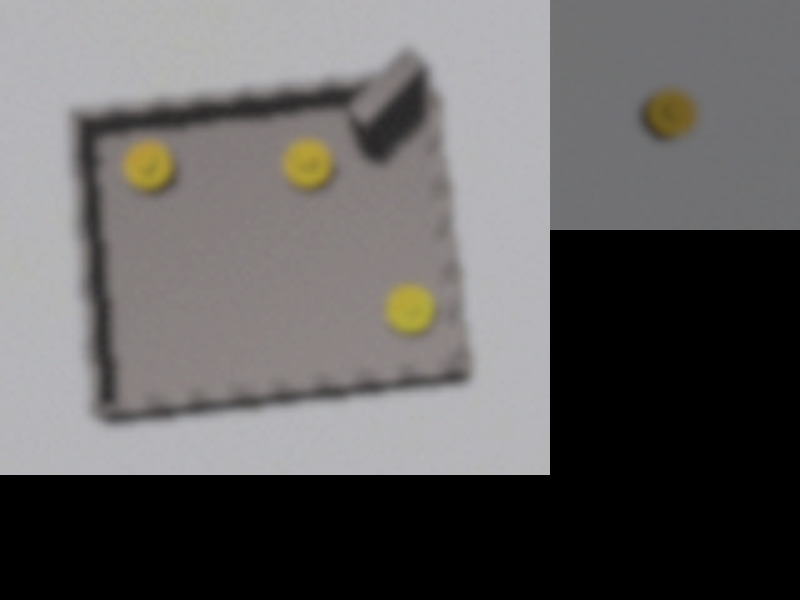

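View pics/crops.png

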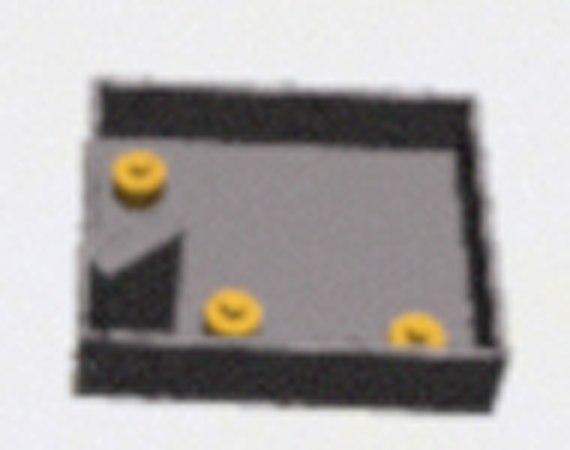

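The crops show the tray rim with corners (crop ÷5 + offset) at top TL (180,162.4), BL (185,223) and BR (258.4,215.6). The fin top is centred at about (242.6,156.8). The weight at (374,202) is a lone brass disc with a knob, so it is weight_out.

```bash
python3 - <<'E'
from rig import *
from h import *
ct=get_calibration("top");cs=get_calibration("scene")
P={k:onz(ct,165+x/5,140+y/5,45) for k,(x,y) in dict(TL=(77,112),TR=(437,92),BR=(467,375),BL=(100,414)).items()}
for k in P:print(k,P[k].round(1))
n=np.linalg.norm
print(n(P["TL"]-P["BL"]),n(P["BL"]-P["BR"]),n(P["TL"]-P["TR"]),n(P["TR"]-P["BR"]))
print("centre",(P["TL"]+P["BR"])/2,(P["TR"]+P["BL"])/2)
for x,y in((408,52),(428,70),(352,98),(362,118)):print(onz(ct,165+x/5,140+y/5,90).round(1))
print("scene", *[onz(cs,245+x/6,170+y/6,z).round(1) for x,y,z in((98,80,45),(473,98,45),(505,350,45),(78,340,45),(493,410,0),(75,393,0))])
print("wo",tri(ct,(373.5,202.4),cs,(160.1,185)))
# bystanders on bench near path
for nm,u,v,z in(("iron",310,249,57),("steel",314,130,50),("ball",360,115,60),("rod",118,228,45),("case",169,118,39),("case",247,109,39)):print(nm,onz(ct,u,v,z).round())
E
```

```text
TL [621.9 185.4  45. ]
TR [633.7  -0.8  45. ]
BR [486.8 -17.6  45. ]
BL [465.7 166.1  45. ]
157.4114284444777 184.97099956246637 186.57557663386723 147.86119380597782
centre [554.33788579  83.87876331  45.        ] [549.67415354  82.65934295  45.        ]
[641.5  12.4  90. ]
[632.3   2.4  90. ]
[617.8  39.6  90. ]
[607.7  34.5  90. ]
scene [491.7 -10.6  45. ] [469.9 171.4  45. ] [620.2 191.3  45. ] [649.    5.7  45. ] [620.6 193.6   0. ] [646.    4.8   0. ]
wo (array([ 525.81756897, -316.05498926,   13.54240927]), np.float64(0.10364216662571803))
iron [ 403. -144.   57.]
steel [ 710. -161.   50.]
ball [ 748. -279.   60.]
rod [451. 334.  45.]
case [746. 223.  39.]
case [772.  15.  39.]
```

```bash
python3 -c "
import rig;print([x for x in dir(rig) if x[0]!='_'],getattr(rig,'nose_length',None))"
```

```text
['Unreachable', 'get_calibration', 'get_image', 'get_state', 'hand_in', 'nose_length'] 22.0
```

Call:
arm_command:
  moves:
    - [[1,0.03,-0.025,0.01,0,0,0],[1,0.03,-0.025,0.01,0,0,0],[1,0.03,-0.025,0.01,0,0,0],[1,0.03,-0.025,0.01,0,0,0],[1,0.03,-0.025,0.01,0,0,0],[1,0.03,-0.025,0.01,0,0,0],[1,0.03,-0.025,0.01,0,0,0],[1,0.03,-0.025,0.01,0,0,0]]

```text
time: 0.77
tool_pos: [469.1, 460.2, 316.2]
tcp_rot: [-0.0, 0.165, 0.986, -0.0]
force: [-0.1, 1.6, -0.7]
finger_gap: 0.999
finger_force: 0.0
```

Call:
arm_command:
  moves:
    - [[1,0.0125,-0.038,0,0,0,0],[1,0.0125,-0.038,0,0,0,0],[1,0.0125,-0.038,0,0,0,0],[1,0.0125,-0.038,0,0,0,0],[1,0.0125,-0.038,0,0,0,0],[1,0.0125,-0.038,0,0,0,0],[1,0.0125,-0.038,0,0,0,0],[1,0.0125,-0.038,0,0,0,0]]

```text
time: 1.43
tool_pos: [568.1, 155.8, 315.8]
tcp_rot: [-0.0, 0.165, 0.986, -0.0]
force: [0.7, 0.2, 0.1]
finger_gap: 0.997
finger_force: 0.0
```

Call:
arm_command:
  moves:
    - [[1,0,-0.038,0,0,0,0],[1,0,-0.038,0,0,0,0],[1,0,-0.038,0,0,0,0],[1,0,-0.038,0,0,0,0],[1,0,-0.038,0,0,0,0],[1,0,-0.038,0,0,0,0],[1,0,-0.038,0,0,0,0],[1,0,-0.038,0,0,0,0]]

```text
time: 2.1
tool_pos: [567.5, -148.0, 315.8]
tcp_rot: [-0.0, 0.165, 0.986, 0.0]
force: [0.5, -0.4, 0.0]
finger_gap: 1.002
finger_force: 0.0
```

Call:
arm_command:
  moves:
    - [[1,-0.007,-0.028,-0.028,0,0,0],[1,-0.007,-0.028,-0.028,0,0,0],[1,-0.007,-0.028,-0.028,0,0,0],[1,-0.007,-0.028,-0.028,0,0,0],[1,-0.007,-0.028,-0.028,0,0,0],[1,-0.007,-0.028,-0.028,0,0,0],[1,0,0,-0.028,0,0,0],[1,0,0,0,0,0,0]]

```text
time: 2.77
tool_pos: [522.9, -313.7, 114.8]
tcp_rot: [-0.003, 0.166, 0.986, 0.001]
force: [-1.4, 0.7, -0.5]
finger_gap: 1.002
finger_force: 0.0
```

```bash
python3 - <<'E'
from rig import *
from h import *
c=get_calibration("wrist");im=get_image("wrist");cv2.imwrite("pics/w1.png",im)
print(get_state()["tool_pos"])
for ce,a in yellow(im): print(ce,a,onz(c,*ce,16).round(1))
E
```

```text
[ 524.26236402 -313.53175874  117.53591601]
[55.8 92.9] 1519 [ 406.  -416.3   16. ]
[249.2 203.6] 883 [ 525.7 -315.1   16. ]
[461.7 262. ] 380 [ 624.8 -173.6   16. ]
[ 40.9 261.9] 371 [ 516.9 -484.6   16. ]
[362.7 311.1] 2092 [ 641.1 -257.8   16. ]
[507.  307.4] 51 [ 676.1 -146.7   16. ]
```

View pics/w1.png

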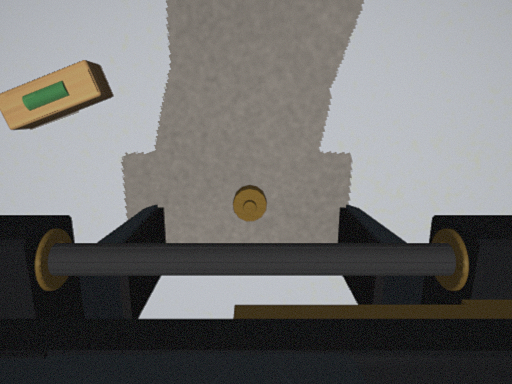

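The wrist view shows the brass weight at (249,204) between the fingers. It measures (526,-315), which agrees with the first fix, so I'm going down.

Call:
arm_command:
  moves:
    - [[0.3,0.001,-0.001,-0.02,0,0,0],[0.3,0,0,-0.025,0,0,0],[0.3,0,0,-0.025,0,0,0],[0.3,0,0,-0.02,0,0,0],[0.3,0,0,-0.003,0,0,0],[-1,0,0,0,0,0,0],[-1,0,0,0,0,0,0],[-1,0,0,0,0,0,0]]
  force: 20

```text
time: 3.48
tool_pos: [528.2, -315.5, 29.0]
tcp_rot: [0.001, 0.165, 0.986, -0.001]
force: [0.2, 0.6, 0.6]
finger_gap: 0.464
finger_force: 0.0
```

Call:
arm_command:
  moves:
    - [[-1,0,0,0,0,0,0],[-1,0,0,0,0,0,0],[-1,0,0,0,0,0,0],[-1,0,0,0,0,0,0]]

```text
time: 3.82
tool_pos: [527.5, -315.5, 27.8]
tcp_rot: [0.0, 0.165, 0.986, -0.0]
force: [-1.2, 1.0, 9.2]
finger_gap: 0.277
finger_force: 20.0
```

Call:
arm_command:
  moves:
    - [[-1,0,0,0.02,0,0,0],[-1,0,0,0.035,0,0,0],[-1,0,0.01,0.035,0,0,0],[-1,0,0.02,0.03,0,0,0],[-1,0,0.03,0.02,0,0,0],[-1,-0.001,0.035,0,0,0,0],[-1,-0.001,0.035,0,0,0,0],[-1,-0.001,0.035,0,0,0,0]]

```text
time: 4.48
tool_pos: [523.8, -148.9, 167.7]
tcp_rot: [0.001, 0.165, 0.986, -0.0]
force: [0.2, -0.1, -1.3]
finger_gap: 0.276
finger_force: 20.0
```

Call:
arm_command:
  moves:
    - [[-1,-0.001,0.035,0,0,0,0],[-1,-0.001,0.035,0,0,0,0],[-1,-0.001,0.035,0,0,0,0],[-1,-0.001,0.035,0,0,0,0],[-1,-0.001,0.035,0,0,0,0],[-1,0,0.035,0,0,0,0],[-1,0,0.03,0,0,0,0],[-1,0,0.025,0,0,0,0]]

```text
time: 5.15
tool_pos: [518.7, 116.9, 167.2]
tcp_rot: [0.0, 0.165, 0.986, 0.0]
force: [0.4, -0.5, -0.9]
finger_gap: 0.275
finger_force: 20.0
```

```bash
python3 - <<'E'
from rig import *
from h import *
s=get_state();print(s["tool_pos"],s["finger_gap"],s["finger_force"])
c=get_calibration("wrist");im=get_image("wrist");cv2.imwrite("pics/w2.png",im)
for ce,a in yellow(im): print(ce,a,onz(c,*ce,21).round(1))
E
```

```text
[518.69188552 116.88269541 167.21662797] 0.2748598884650454 19.99944359064102
[251.2 228.1] 1364 [557.  104.7  21. ]
[152.8 212.4] 61 [514.1  25.7  21. ]
[186.1 259.7] 489 [566.7  37.1  21. ]
[316.4 259.7] 481 [606.1 152.   21. ]
[236.4 282.9] 382 [604.3  73.6  21. ]
[264.2 310.6] 5100 [640.9  89.2  21. ]
```

View pics/w2.png

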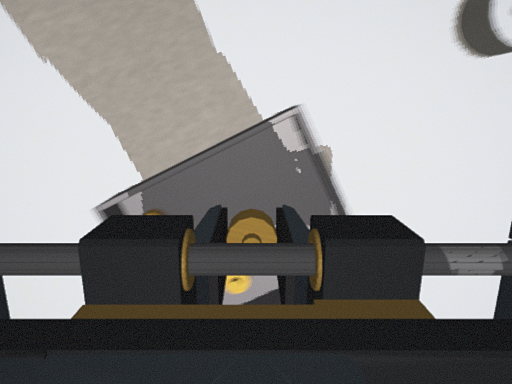

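The held weight is at (251,228) over the tray floor, with neighbour (604,73) at (236,283) well clear. I'm lowering it now.

Call:
arm_command:
  moves:
    - [[-1,0,0,-0.025,0,0,0],[-1,0,0,-0.03,0,0,0],[-1,0,0,-0.03,0,0,0],[-1,0,0,-0.025,0,0,0],[-1,0,0,-0.015,0,0,0],[-1,0,0,-0.005,0,0,0],[-1,0,0,-0.003,0,0,0],[-1,0,0,0,0,0,0]]

```text
time: 5.87
tool_pos: [519.2, 114.8, 34.2]
tcp_rot: [0.0, 0.165, 0.986, 0.0]
force: [-0.4, -0.3, -0.4]
finger_gap: 0.276
finger_force: 20.0
```

Call:
arm_command:
  moves:
    - [[-1,0,0,0,0,0,0],[0.1,0,0,0,0,0,0],[0.1,0,0,0,0,0,0],[0.1,0,0,0,0,0,0],[0.1,0,0,0,0,0,0]]

```text
time: 6.28
tool_pos: [519.3, 114.9, 34.4]
tcp_rot: [0.0, 0.165, 0.986, 0.0]
force: [0.2, 0.0, 0.5]
finger_gap: 0.533
finger_force: 0.0
```

Call:
arm_command:
  moves:
    - [[0.1,0,0,0.015,0,0,0],[0.1,0,0,0.03,0,0,0],[0.1,0,0,0.035,0,0,0],[0.1,0,0,0.035,0,0,0],[0.6,0,0,0.035,0,0,0],[1,0,0,0,0,0,-0.071],[1,0,0,0,0,0,-0.071],[1,0,0,0,0,0,-0.071]]

```text
time: 6.95
tool_pos: [519.3, 114.9, 185.0]
tcp_rot: [0.001, 0.271, 0.963, 0.0]
force: [-0.0, -0.0, 0.3]
finger_gap: 0.813
finger_force: 0.0
```

Call:
arm_command:
  moves:
    - [[1,0.015,-0.014,0,0,0,-0.071],[1,0.015,-0.014,0,0,0,-0.071],[1,0.015,-0.014,0,0,0,-0.071],[1,0.015,-0.014,0,0,0,0],[1,0,0,0,0,0,0],[1,0,0,0,0,0,0]]

```text
time: 7.45
tool_pos: [579.2, 58.4, 183.9]
tcp_rot: [-0.0, 0.37, 0.929, 0.0]
force: [-0.4, 0.3, 0.6]
finger_gap: 0.999
finger_force: 0.0
```

```bash
python3 - <<'E'
from rig import *
from h import *
s=get_state();print(s["tool_pos"],s["tcp_rot"],s["finger_gap"])
c=get_calibration("wrist");im=get_image("wrist");cv2.imwrite("pics/w3.png",im)
o,d=ray(c,256,192);print(o,d)
for ce,a in yellow(im): print(ce,a,onz(c,*ce,21).round(1))
R=np.array(c["R"])
def pr(P):
    q=R@np.array(P,float)+c["t"];return (q[:2]/q[2]*[c["fx"],c["fy"]]+[c["cx"],c["cy"]]).round()
print("expect fin top ends",pr([641,7,90]),pr([609,37,90]),"centre",pr([625,22,90]))
E
```

```text
[579.19451103  58.403364   183.8896454 ] [-4.63890906e-05  3.70301493e-01  9.28911622e-01  6.50933793e-06] 0.9991883930417715
[532.43673246 104.65218976 332.19835277] [ 0.1800236  -0.15365669 -0.97168537]
[250.9  88.4] 674 [519.2 116.1  21. ]
[343.5 126.2] 685 [599.8 154.   21. ]
[177.7 170.6] 626 [525.5  16.8  21. ]
[276.4 189.4] 601 [601.4  71.   21. ]
[ 47.5 259.7] 898 [ 498.8 -141.    21. ]
[454.7 259.7] 1019 [774.4 150.5  21. ]
[381.9 310.9] 3729 [769.9  63.2  21. ]
expect fin top ends [257. 299.] [256. 247.] centre [256. 274.]
```

View pics/w3.png

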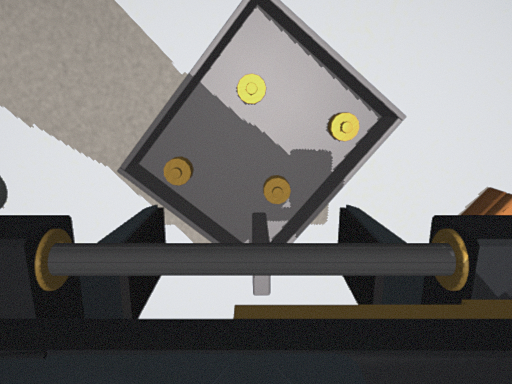

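The view shows all four weights in the tray at (251,88), (343,126), (178,171) and (276,189). The fin is between the fingers with its centreline at column 261 and its far end at (261,295). That puts its centre about 3 mm off my estimate, near (625,26).

Call:
arm_command:
  moves:
    - [[1,0.016,-0.012,0,0,0,0],[1,0.016,-0.012,-0.01,0,0,0],[1,0.014,-0.008,-0.02,0,0,0],[1,0,0,-0.03,0,0,0],[1,0,0,-0.03,0,0,0],[1,0,0,-0.015,0,0,0],[1,0,0,-0.006,0,0,0],[1,0,0,0,0,0,0]]

```text
time: 8.17
tool_pos: [624.1, 27.3, 72.1]
tcp_rot: [-0.001, 0.37, 0.929, -0.0]
force: [-0.6, 0.1, 0.6]
finger_gap: 1.001
finger_force: 0.0
```

Call:
arm_command:
  moves:
    - [[-1,0,0,0,0,0,0],[-1,0,0,0,0,0,0],[-1,0,0,0,0,0,0],[-1,0,0,0,0,0,0],[-1,0,0,0,0,0,0],[-1,0,0,0,0,0,0],[-1,0,0,0,0,0,0],[-1,0,0,0,0,0,0]]
  force: 50

```text
time: 8.83
tool_pos: [625.0, 26.8, 73.0]
tcp_rot: [0.0, 0.37, 0.929, 0.0]
force: [-0.9, -0.1, -0.3]
finger_gap: 0.446
finger_force: 0.0
```

Call:
arm_command:
  moves:
    - [[-1,0,0,0,0,0,0],[-1,0,0,0,0,0,0],[-1,0,0,0,0,0,0]]

```text
time: 9.08
tool_pos: [625.0, 26.8, 72.9]
tcp_rot: [-0.0, 0.37, 0.929, -0.0]
force: [0.1, 0.2, -0.0]
finger_gap: 0.228
finger_force: 0.0
```

Call:
arm_command:
  moves:
    - [[-1,0,0,0,0,0,0],[-1,0,0,0,0,0,0],[-1,0,0,0,0,0,0]]

```text
time: 9.33
tool_pos: [625.0, 26.8, 72.9]
tcp_rot: [-0.0, 0.37, 0.929, -0.0]
force: [0.2, -0.4, -0.4]
finger_gap: 0.149
finger_force: 50.0
```

```bash
python3 - <<'E'
import numpy as np
r,h=216.,73.   # TCP relative to the outer bottom corner, along the diagonal
d=np.array([.727,-.687])
p=0
th=np.linspace(0,.56,15)
H=np.c_[np.outer(r*np.cos(th)-h*np.sin(th),d),r*np.sin(th)+h*np.cos(th)]
print(np.diff(H,axis=0).round(1)); print("rotvec/row",(-.04*np.array([.687,.727])).round(4))
E
```

```text
[[-2.2  2.1  8.6]
 [-2.5  2.4  8.4]
 [-2.7  2.6  8.3]
 [-3.   2.8  8.1]
 [-3.2  3.   8. ]
 [-3.4  3.3  7.8]
 [-3.7  3.5  7.6]
 [-3.9  3.7  7.4]
 [-4.1  3.9  7.2]
 [-4.3  4.1  6.9]
 [-4.5  4.3  6.7]
 [-4.7  4.4  6.4]
 [-4.9  4.6  6.2]
 [-5.   4.8  5.9]]
rotvec/row [-0.0275 -0.0291]
```

Call:
arm_command:
  moves:
    - [[-1,-0.0022,0.0021,0.0088,-0.0275,-0.0291,0],[-1,-0.0025,0.0024,0.0086,-0.0275,-0.0291,0],[-1,-0.0027,0.0026,0.0083,-0.0275,-0.0291,0],[-1,-0.003,0.0028,0.0081,-0.0275,-0.0291,0],[-1,-0.0032,0.003,0.008,-0.0275,-0.0291,0],[-1,-0.0034,0.0033,0.0078,-0.0275,-0.0291,0],[-1,-0.0037,0.0035,0.0076,-0.0275,-0.0291,0]]

```text
time: 9.92
tool_pos: [603.6, 46.6, 129.9]
tcp_rot: [0.13, 0.366, 0.92, -0.052]
force: [0.9, -0.3, -6.7]
finger_gap: 0.149
finger_force: 50.0
```

Call:
arm_command:
  moves:
    - [[-1,-0.0039,0.0037,0.0074,-0.0275,-0.0291,0],[-1,-0.0041,0.0039,0.0072,-0.0275,-0.0291,0],[-1,-0.0043,0.0041,0.0069,-0.0275,-0.0291,0],[-1,-0.0045,0.0043,0.0067,-0.0275,-0.0291,0],[-1,-0.0047,0.0044,0.0064,-0.0275,-0.0291,0],[-1,-0.0049,0.0046,0.0062,-0.0275,-0.0291,0],[-1,-0.005,0.0048,0.0059,-0.0275,-0.0291,0],[-1,0,0,0,0,0,0]]

```text
time: 10.58
tool_pos: [571.4, 77.0, 176.4]
tcp_rot: [0.257, 0.355, 0.893, -0.103]
force: [1.2, -0.6, -7.5]
finger_gap: 0.151
finger_force: 50.0
```

Call:
arm_command:
  moves:
    - [[-1,0,0,0,0,0,0],[-1,0,0,0,0,0,0],[-1,0,0,0,0,0,0],[-1,0,0,0,0,0,0],[-1,0,0,0,0,0,0],[-1,0,0,0,0,0,0]]

```text
time: 11.08
tool_pos: [573.0, 76.1, 176.7]
tcp_rot: [0.257, 0.356, 0.893, -0.102]
force: [-0.3, 0.5, -8.3]
finger_gap: 0.149
finger_force: 50.0
```

```bash
python3 - <<'E'
from rig import *
from h import *
s=get_state();print(s["tool_pos"],s["tcp_rot"],s["finger_gap"],s["finger_force"],s["force"])
a=get_image("wrist");b=get_image("top");t=get_image("scene")
for im in(a,b,t): print([(ce.tolist(),int(x)) for ce,x in yellow(im)])
o=np.hstack([cv2.resize(b[130:250,150:290],(420,360)),cv2.resize(t[140:260,230:350],(360,360))])
cv2.imwrite("pics/tilt.png",o);cv2.imwrite("pics/w4.png",a)
E
```

```text
[573.03128508  76.07545194 176.70797284] [ 0.25687886  0.35566067  0.89278874 -0.1022106 ] 0.1490985350399963 49.98847246170044 [-0.34692631  0.52234903 -8.26160006]
[([411.5, 185.7], 290), ([209.9, 260.0], 386), ([292.6, 260.0], 382), ([239.9, 310.3], 4746)]
[([405.8, 33.9], 1115), ([369.8, 31.4], 741), ([379.0, 55.0], 27), ([190.3, 217.8], 152), ([416.5, 249.5], 145), ([368.8, 305.9], 4468)]
[([139.4, 36.0], 195), ([162.0, 37.5], 24), ([231.7, 41.5], 23), ([124.1, 47.7], 33), ([163.2, 50.1], 45), ([192.0, 132.2], 772), ([305.0, 145.4], 101), ([142.5, 153.6], 60), ([320.1, 193.9], 189), ([136.2, 229.9], 180), ([62.0, 287.7], 4455)]
```

View pics/w4.png

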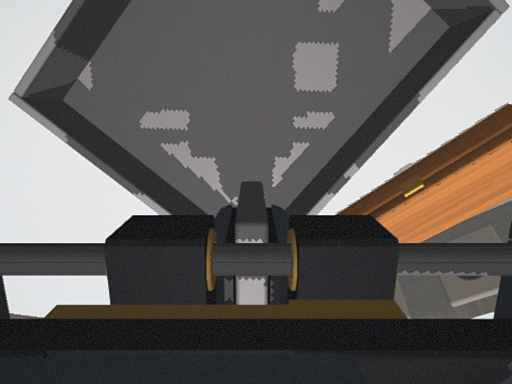

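View pics/tilt.png

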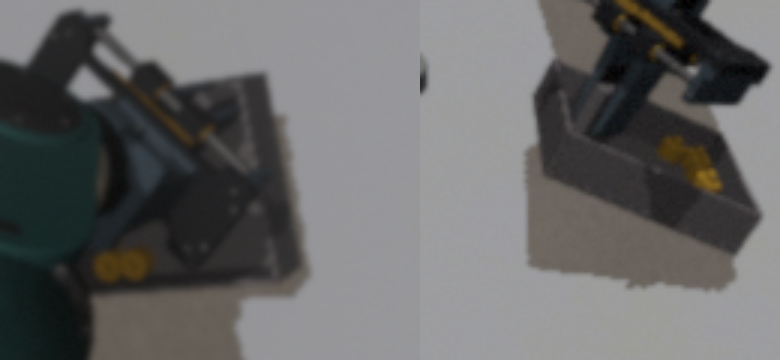

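The wrist view shows the tray tipped, its upper floor empty and the fin held. The other two views show the weights gathered near the low corner: top crop (120,265), scene crop (690,165). I'll cast those blobs onto the tilted floor plane to check.

```bash
python3 - <<'E'
from rig import *
from h import *
from scipy.spatial.transform import Rotation as Ro
s=get_state();q=s["tcp_rot"]
R1=Ro.from_quat([*q[1:],q[0]]);R0=Ro.from_quat([.370,.929,0,0]);D=(R1*R0.inv()).as_matrix()
print("tilt deg",np.degrees(np.arccos(D[2,2])))
M=np.array([[.118,.993,0],[-.993,.118,0],[0,0,1]])
Rt=D@M; p=s["tool_pos"]+D@(np.array([556,87,0])-[625,26.8,72.9])
corner=p+Rt@[-90,-75,5];print("corner",corner,"outer",p+Rt@[-95,-80,0])
for n in("top","scene"):
    c=get_calibration(n);im=get_image(n);x0,y0,x1,y1=(150,130,290,250) if n=="top" else(230,140,350,260)
    h=cv2.cvtColor(im,cv2.COLOR_BGR2HSV);m=cv2.inRange(h,(16,100,40),(36,255,255))
    k=np.zeros_like(m);k[y0:y1,x0:x1]=m[y0:y1,x0:x1]
    nn,lab,st,ce=cv2.connectedComponentsWithStats(k)
    for i in range(1,nn):
        if st[i,4]<40: continue
        ys,xs=np.where(lab==i);L=[]
        for u,v in zip(xs,ys):
            o,d=ray(c,u,v);nz=Rt[:,2];P=o+d*(nz@(p+Rt@[0,0,18]-o))/(nz@d);L.append(Rt.T@(P-p))
        L=np.array(L)
        print(n,ce[i],st[i,4],"x",np.percentile(L[:,0],[1,50,99]).round(),"y",np.percentile(L[:,1],[1,50,99]).round())
        g=np.histogram2d(L[:,0],L[:,1],bins=[np.arange(-100,0,10),np.arange(-90,10,10)])[0];print(g.astype(int)) if n=="scene" and ce[i][1]>160 else None
E
```

```text
tilt deg 32.10997033430464
corner [468.3048078  170.22190028   8.37906224] outer [4.65463462e+02 1.72030491e+02 4.00691091e-01]
top [206.19642857 170.69642857] 56 x [-7.  9. 26.] y [36. 54. 74.]
top [190.64  217.825] 200 x [-93. -64. -35.] y [-73. -58. -45.]
scene [305.33606557 146.81147541] 122 x [-143.  -98.  -33.] y [-516. -453. -359.]
scene [319.90995261 193.70616114] 211 x [-97. -69. -32.] y [-90. -39.   8.]
[[4 3 4 2 4 3 3 4 1]
 [1 4 3 5 4 4 3 5 5]
 [0 4 3 4 4 4 5 3 4]
 [4 2 5 4 3 5 3 5 5]
 [1 5 3 4 4 4 3 2 3]
 [0 1 3 4 4 3 5 1 0]
 [0 0 0 1 3 5 4 1 0]
 [0 0 0 0 0 0 1 0 0]
 [0 0 0 0 0 0 0 0 0]]
```

Call:
arm_command:
  moves:
    - [[-1,-0.0039,0.0037,0.0043,-0.0206,-0.0218,0],[-1,-0.0039,0.0037,0.0043,-0.0206,-0.0218,0],[-1,-0.004,0.0038,0.0041,-0.0206,-0.0218,0],[-1,-0.004,0.0038,0.004,-0.0206,-0.0218,0],[-1,0,0,0,0,0,0],[-1,0,0,0,0,0,0],[-1,0,0,0,0,0,0],[-1,0,0,0,0,0,0]]

```text
time: 12.0
tool_pos: [557.4, 91.1, 193.5]
tcp_rot: [0.31, 0.349, 0.876, -0.123]
force: [-1.0, 0.0, -8.1]
finger_gap: 0.149
finger_force: 50.0
```

Call:
arm_command:
  moves:
    - [[-1,0,0,0,0,0,0],[-1,0,0,0,0,0,0],[-1,0,0,0,0,0,0],[-1,0,0,0,0,0,0]]

```text
time: 12.33
tool_pos: [557.2, 91.2, 193.5]
tcp_rot: [0.31, 0.349, 0.876, -0.123]
force: [0.8, 0.4, -8.4]
finger_gap: 0.152
finger_force: 50.0
```

```bash
python3 - <<'E'
from rig import *
from h import *
t=get_image("scene");b=get_image("top");s=get_state();print(s["force"],s["qd"].round(3),s["finger_force"])
o=np.hstack([cv2.resize(t[165:230,270:345],(450,390),interpolation=cv2.INTER_CUBIC),cv2.resize(b[190:255,150:205],(330,390),interpolation=cv2.INTER_CUBIC)])
cv2.imwrite("pics/fin.png",cv2.convertScaleAbs(o,alpha=1.7))
E
```

```text
[-1.03114753 -0.30153955 -7.66977949] [ 0.001 -0.001  0.001 -0.     0.001  0.001] 49.994303584098816
```

View pics/fin.png

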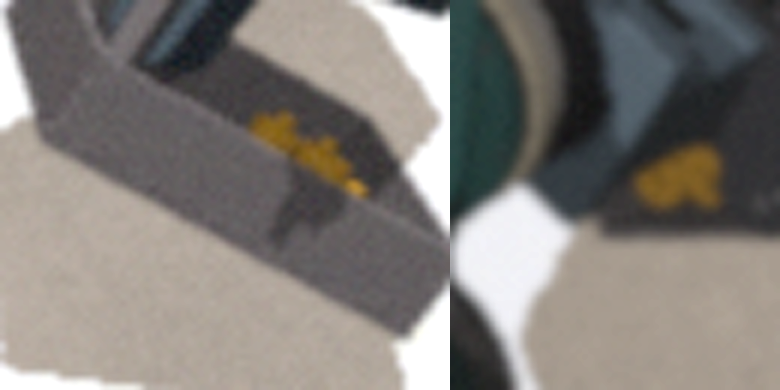

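The scene crop shows a compact brass cluster from (250,125) to (365,190), against the low corner. I'll check its outermost pixels against the 80 mm limit.

```bash
python3 - <<'E'
from rig import *
from h import *
from scipy.spatial.transform import Rotation as Ro
s=get_state();q=s["tcp_rot"]
D=(Ro.from_quat([*q[1:],q[0]])*Ro.from_quat([.370,.929,0,0]).inv()).as_matrix()
Rt=D@np.array([[.118,.993,0],[-.993,.118,0],[0,0,1]]); p=s["tool_pos"]+D@(np.array([556,87,0])-[625,26.8,72.9])
print("tilt",np.degrees(np.arccos(D[2,2])),"corner",p+Rt@[-95,-80,0])
nz=Rt[:,2]
def f(c,u,v,z):
    o,d=ray(c,u,v);P=o+d*(nz@(p+Rt@[0,0,z]-o))/(nz@d);return (Rt.T@(P-p)).round()
cs=get_calibration("scene");ct=get_calibration("top")
for x,y in((252,125),(285,112),(345,150),(365,190),(355,186)): print("scene",[f(cs,270+x/6,165+y/6,z)[:2] for z in(21,28)])
for x,y in((635,185),(645,200),(710,205),(718,150),(680,150)): print("top",[f(ct,150+(x-450)/6,190+y/6,z)[:2] for z in(21,28)])
E
```

```text
tilt 38.98682688037315 corner [465.71976696 171.85577603   1.16465861]
scene [array([-33., -38.]), array([-20.,  -9.])]
scene [array([-69., -96.]), array([-55., -66.])]
scene [array([-104.,  -88.]), array([-89., -58.])]
scene [array([-99., -34.]), array([-84.,  -6.])]
scene [array([-92., -32.]), array([-78.,  -3.])]
top [array([-90., -62.]), array([-84., -59.])]
top [array([-87., -69.]), array([-81., -66.])]
top [array([-53., -72.]), array([-47., -70.])]
top [array([-41., -48.]), array([-35., -46.])]
top [array([-61., -47.]), array([-55., -45.])]
```

```bash
python3 -c "
from rig import *
print(hand_in())"
```

```text
the job is handed in; nothing more can be done
None
```

I put the brass weight in the flat tray, then tipped the tray by its fin to about 39°. At hand-in at about 12.5 s it was held steadily, and the visible brass cluster measured within about 75 mm of the corner; the four weights were not counted one by one, and no verdict came back.

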